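# Touch off a clamped lamp casting at three marks, then pin its bore

## Robot

A 7-joint arm with a two-finger parallel gripper is mounted at the origin on the work surface. World frame = base frame: x ahead of the robot, y to its left, z up, the work surface at z = 0. Lengths are in m, angles in rad, forces in N, time in s.
With the tool pointing down it reaches from about 0.4 to 0.85 m from the base axis. Payload 4.5 kg.
Tool frame: the origin (TCP) lies midway between the tips of the shut fingers; the grasp point (between the pads) lies 19 mm behind it; z points along the fingers, y is the line along which they close (so a half turn about z gives the same grasp; the last joint's range is limited). The gripper opens to 88 mm and grips with 3 to 60 N. Pads are 18 mm wide; open, the fingers measure 123 mm over their backs; the gripper's body (75 mm by 187 mm) begins 45 mm behind the grasp point.
Start: joints at [-1.235, 0.689, -0.195, 1.565, 0.157, 0.902, -0.215], TCP at [0.186, 0.597, 0.21] pointing down, gripper open.
Joint ranges: [-3.01, 3.01], [-0.46, 2.08], [-1.47, 1.51], [0.13, 2.56], [-1, 4.14], [0.04, 2.09], [-2.66, 2.66]. Speed limits (rad/s): [2.57, 2.57, 3.14, 3.14, 3.14, 3.14, 3.14].

## Interface

Orientations are given as a unit quaternion [x, y, z, w].
In Python, from plant import r gives the robot as it stands.
- The arm moves only by the tool carry_out, never from a script. Its argument "plan" is a list of rows, each an object with "rot": the turn, a rotation vector about the tool's x, y, z in rad, a list of three; "xyz": the shift along the tool's x, y, z in m, a list of three; "grip": the closure in counts, from 0 (fully open) to 255 (shut). In form: [{"rot": [wx, wy, wz], "xyz": [dx, dy, dz], "grip": grip}, ...]. A call has 1 to 8 rows; each row is the pose to reach, as a shift and turn from the pose commanded when the call began, along the tool's axes at that moment; what a row does not reach only later rows make up. A row lasts 1/12 s, in which the tool goes at most 41.7 mm and 7.16 degrees, less where a joint would pass 70% of its speed; a pose out of reach is approached as far as the arm can. A call with a gripper value outside its range is refused whole. The fingers move at their own pace and stop on an object; "squeeze" is the grip in N (left out, the last holds). Time passes only in rows, so rows that repeat a pose let the fingers close. It gives the time, the measured TCP pose, the force, the opening and the grip force at its end, in the units of the state.
- r.get_state(): the state, without advancing time (a new reading comes with each control period).
- r.snapshot(name): name is "scene" or "top" or "wrist"; returns the picture (480x640x3 uint8, red, green, blue); there is no depth.
- r.camera_params(name): a dict with "fx", "fy", "cx", "cy" (pixels), "position" and "attitude" of the camera in the world; the wrist camera has in their place "hand_eye" (4x4, takes a point from camera to tool coordinates, whose origin is the TCP and whose axes are the flange's). Camera axes: x right, y down, z forward; pixel columns grow to the right and rows downward; lengths in m; the calibration is good to about 2 mm. A picture is of the moment at which its call begins: read the wrist's pose just before it. camera_params takes no time and is no camera call.
- r.finish_job(): hands the job in; it is judged then, once.
The state is a dict: "clock": time; "q": joint angles; "qd": joint speeds; "joint_torque": joint torques, N m; "tool_pos": TCP position; "eef_rot": TCP orientation; "contact_force": force on the tool from outside, world axes, zero at the start; "moment": the same for the moment, N m; "opening": opening from 0.0 (shut) to 1.0 (fully open); "finger_force": force on a finger pad.
Only numpy, scipy, OpenCV 4.12 (cv2) and the standard library are available. Lean on these libraries where they do the work, as an engineer would, in place of code of your own. Each camera call takes 0.05 s, during which the arm holds its last target. There are 200 camera calls.

## Task

The lamp casting has been clamped a little askew on its fixture plate: locate it with the orange-headed pin by resting the pin's upright shank lightly, for a moment each, against the side of the casting at the green mark, then at the yellow mark, then at the red mark. Then set the same pin upright into the casting's bore, fully home, and let go. Feel your way gently (never press the pin as hard as 20 N), touch the casting and its plate with nothing but the pin, and leave the other things on the bench as they are.

Things in the scene. Friction and masses are not known exactly. Their poses are not given: they have to be found in the camera images.
- fixture: Dark steel fixture plate 220 x 170 x 12 mm thick, fixed; origin at the centre of its underside, x along its long side, z up. Carries the aluminium casting, a block 110 (x) x 70 (y) x 40 mm high, rigidly clamped, nominally centred and parallel, but really up to 7 mm off in x and in y and 0.1 rad off in yaw about its centre: none of these poses shows that.
- nominal_centre (a point): Where the casting's centre would be if it were clamped true, at the height of its flat top (52 mm above the plate's underside); axes as the plate. Three fins 10 mm high stand on the top along its +y edge; two dark toe clamps sit low at its +y side and +x end.
- nominal_green (a point): Where the green mark would be if the casting were true: an upright stripe 12 mm wide on the casting's -y side, 38 mm towards -x from its centre, lapping 8 mm onto the top. Point half-way up the side, 32 mm above the plate's underside. Axes as the plate. Rigid, flush with the side.
- nominal_yellow (a point): The same for the yellow mark: on the casting's -y side, 38 mm towards +x from its centre.
- nominal_red (a point): The same for the red mark: on the middle of the casting's -x end, 55 mm from its centre.
- nominal_bore (a point): Where the centre of the bore's mouth would be if the casting were true: 12 mm towards +x and 8 mm towards -y of the casting's centre, 52 mm above the plate's underside. The bore is upright, 15 mm in diameter, blind, 30 mm deep, with a 1.5 mm chamfer.
- pin_grip (a point): Centre of the orange square head (20 x 20 mm, 34 mm high) of the loose 90 g steel pin; sides along this point's x and y, z up the pin. Grip it by the head. Below it is a straight shank 12 mm in diameter. The pin is 94 mm from tip to top; this centre is 77 mm above the tip. It starts 30 mm deep in one of the stand's holes.
- pin_tip (a point): Centre of the flat tip of the orange pin's shank, same axes as its head. The last 4 mm taper from 12 mm to 9 mm in diameter.
- pin: The orange-headed pin; origin at the centre of its tip, z up the pin.
- stand: Black block 50 (x) x 190 (y) x 45 mm high, fixed; origin at the centre of its underside. Three holes, 13.5 mm in diameter and 30 mm deep, in a row along y, 60 mm apart, hold three pins in any order: orange, white and blue heads, otherwise alike; their tops stand 109 mm above the bench. Grip the head with the fingers on its +x and -x sides, across the row.
- white_grip (a point): Centre of the head of the white-headed pin in the stand; not to be moved.
- blue_grip (a point): Centre of the head of the blue-headed pin in the stand; not to be moved.
- board_green: Green round lamp board 84 mm in diameter, 5 mm thick, lying loose on the bench; bystander, origin under its centre.
- board_white: White round lamp board 84 mm in diameter, 5 mm thick, lying loose on the bench; bystander.
- screw_jar: Jar 60 mm in diameter, 75 mm tall, loose; bystander.
- driver: Screwdriver lying loose on the bench; bystander.
- collar: Brass collar 56 mm in diameter, 22 mm high, loose; bystander.

How it is judged:
By the outcome, as a careful person would: the job done as asked, in the order asked, and still so for the second after the job is handed in, with the robot touching nothing.
It also fails if it takes over 72 s, if anything falls off the work surface, if the arm or the gripper's body presses on something with over 40 N, if the wrist force passes 120 N, or if a joint passes its speed limit or range.

## Working session

There is one attempt and no reset: what is moved stays moved. The work goes in short steps, Python scripts to look and compute and a tool call to move; the robot and the scene stay as the last step left them, time stands still between calls to the robot, and variables do not carry over. Pictures are saved under pics/ and viewed, at most 10 in all, crops included, and the job is handed in when it is done.

Besides the shell and the picture viewer there is one more tool, called by a JSON object that holds its "api" and its "payload", one argument or row to a line. carry_out: Moves the arm, as the interface text tells. Its arguments: {"type":"object","properties":{"plan":{"type":"array"},"squeeze":{"type":"number"}},"required":["plan"]}

```bash
ls; mkdir -p pics; python3 - <<'E'
from plant import r
import cv2,numpy as np
s=r.get_state();print({k:np.round(v,3).tolist() for k,v in s.items()})
for n in("scene","top","wrist"):
    p=r.camera_params(n);print(n,p)
    im=r.snapshot(n)
    cv2.imwrite(f"pics/{n}0.png",im[:,:,::-1])
E
```

```text
pics
{'clock': 0.0, 'q': [-1.235, 0.69, -0.195, 1.566, 0.157, 0.902, -0.215], 'qd': [0.0, -0.0, -0.001, 0.001, -0.001, -0.001, -0.001], 'joint_torque': [0.001, -52.757, -1.267, -15.343, -0.053, 0.007, 0.0], 'tool_pos': [0.186, 0.596, 0.21], 'eef_rot': [0.15, 0.989, -0.001, -0.0], 'contact_force': [0.161, 0.419, 0.418], 'moment': [-0.036, -0.009, 0.056], 'finger_force': 0.0, 'opening': 1.002}
scene {'fx': 451.5939373340733, 'fy': 451.5939373340733, 'cx': 311.75944978899025, 'cy': 248.3374502360038, 'position': array([ 1.06084732, -0.73118072,  0.74720152]), 'attitude': array([ 0.84926446,  0.29143514, -0.13167346, -0.42009229])}
top {'fx': 473.579112627706, 'fy': 473.579112627706, 'cx': 323.4987636911873, 'cy': 239.55427866397534, 'position': array([ 0.4280564 , -0.01524388,  1.42933508]), 'attitude': array([ 0.71481998, -0.69774602,  0.03180543, -0.0342242 ])}
wrist {'fx': 336.3290646282899, 'fy': 336.3290646282899, 'cx': 321.35966286387264, 'cy': 239.92553689827966, 'hand_eye': array([[-6.36407654e-04, -9.48354201e-01, -3.17212711e-01,
         8.08348297e-02],
       [ 9.99999036e-01, -9.94936273e-04,  9.68261807e-04,
        -3.41467055e-04],
       [-1.23386158e-03, -3.17211790e-01,  9.48353920e-01,
        -1.74201510e-01],
       [ 0.00000000e+00,  0.00000000e+00,  0.00000000e+00,
         1.00000000e+00]])}
```

View pics/top0.png

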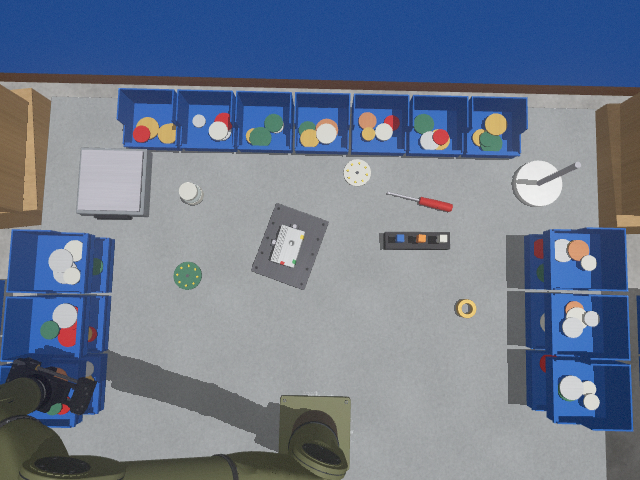

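View pics/scene0.png

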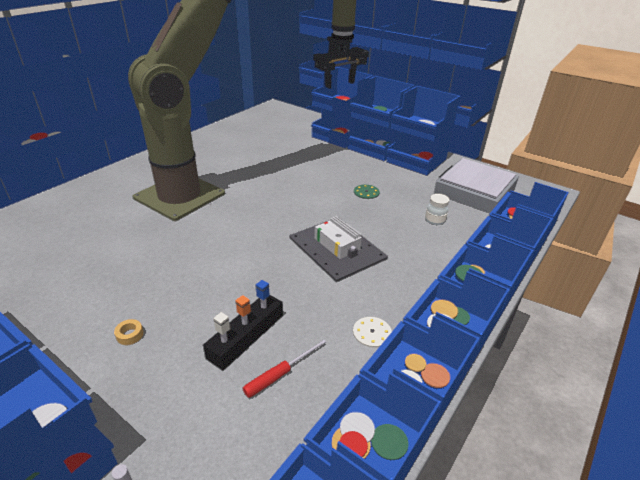

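The top view shows the plate at (290,246), turned, with the casting's fins to the left and red/green marks at its lower end. The stand is at (416,241) with blue, orange, white heads at x=400/422/443. The scene view agrees: orange is in the middle.

```bash
cat > h.py <<'E'
import numpy as np,cv2
from scipy.spatial.transform import Rotation as R
from plant import r
def cam(n,s=None):
    p=r.camera_params(n)
    K=np.array([[p['fx'],0,p['cx']],[0,p['fy'],p['cy']],[0,0,1]])
    if n=='wrist':
        T=np.eye(4);T[:3,:3]=R.from_quat(s['eef_rot']).as_matrix();T[:3,3]=s['tool_pos'];T=T@p['hand_eye']
        return K,T[:3,:3],T[:3,3]
    return K,R.from_quat(p['attitude']).as_matrix(),p['position']
def unproj(c,uv,z):
    K,Rm,t=c
    uv=np.atleast_2d(uv).astype(float)
    d=(Rm@np.linalg.inv(K)@np.c_[uv,np.ones(len(uv))].T).T
    return t+d*((z-t[2])/d[:,2])[:,None]
def proj(c,X):
    K,Rm,t=c
    p=(K@(Rm.T@(np.atleast_2d(X)-t).T)).T
    return p[:,:2]/p[:,2:]
def tool(s,X):  # world point in tool axes from the measured TCP
    return R.from_quat(s['eef_rot']).inv().apply(np.asarray(X)-s['tool_pos'])
E
python3 - <<'E'
from h import *
im=cv2.imread('pics/top0.png');hsv=cv2.cvtColor(im,cv2.COLOR_BGR2HSV);c=cam('top')
def blob(m,box):
    x0,y0,x1,y1=box;z=np.zeros_like(m);z[y0:y1,x0:x1]=m[y0:y1,x0:x1]
    k,l,st,ce=cv2.connectedComponentsWithStats(z);i=1+np.argmax(st[1:,4]);return st[i],ce[i],np.argwhere(l==i)[:,::-1]
H,S,V=cv2.split(hsv)
or_=((H>5)&(H<20)&(S>150)&(V>120)).astype(np.uint8)
st,ce,_=blob(or_,(410,228,435,252));print('orange top',st,ce,unproj(c,ce,.109))
sc=cv2.imread('pics/scene0.png');h2=cv2.cvtColor(sc,cv2.COLOR_BGR2HSV);a,b,v=cv2.split(h2)
st,ce,_=blob(((a>3)&(a<20)&(b>150)).astype(np.uint8),(225,285,258,330));print('orange scene',st,ce,unproj(cam('scene'),ce,.092))
for n,box,z in(('stand',(375,225,460,255),.045),('plate',(240,195,340,300),.012)):
    m=(V<(60 if n=='stand' else 110)).astype(np.uint8)
    m=cv2.morphologyEx(m,cv2.MORPH_CLOSE,np.ones((5,5)))
    st,ce,pts=blob(m,box);rc=cv2.minAreaRect(pts.astype(np.float32));bp=cv2.boxPoints(rc)
    w=unproj(c,bp,z);print(n,rc,'\n',w.round(3),w.mean(0).round(3),[np.linalg.norm(w[i]-w[i-1]).round(3) for i in(1,2)])
    for i in(1,2):
        d=w[i]-w[i-1];print(' edge yaw',np.arctan2(d[1],d[0]))
E
```

```text
orange top [418 235   8   7  41] [421.51219512 237.92682927] [[ 0.56286942 -0.28344479  0.109     ]]
orange scene [237 304  14  12  99] [243.50505051 309.66666667] [[ 0.57455813 -0.29572467  0.092     ]]
stand ((389.0, 241.0), (14.0, 10.0), 90.0) 
 [[ 0.578 -0.186  0.045]
 [ 0.579 -0.216  0.045]
 [ 0.538 -0.216  0.045]
 [ 0.537 -0.187  0.045]] [ 0.558 -0.201  0.045] [np.float64(0.029), np.float64(0.041)]
 edge yaw -1.546757739964887
 edge yaw -3.1311982009378108
plate ((273.13494873046875, 237.68630981445312), (20.869571685791016, 42.31468200683594), 31.701427459716797) 
 [[0.524 0.202 0.012]
 [0.634 0.138 0.012]
 [0.602 0.084 0.012]
 [0.492 0.147 0.012]] [0.563 0.143 0.012] [np.float64(0.127), np.float64(0.063)]
 edge yaw -0.5180864122610261
 edge yaw -2.101517624398605
```

```bash
python3 - <<'E'
import cv2
im=cv2.imread('pics/top0.png')
a=cv2.resize(im[195:300,240:460],None,fx=3.6,fy=3.6,interpolation=cv2.INTER_CUBIC)
cv2.imwrite('pics/topcrop.png',a)
E
```

```text
(no output)
```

View pics/topcrop.png

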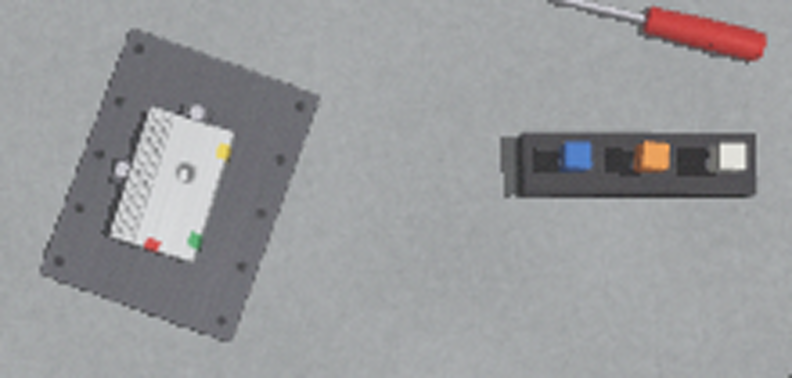

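The crop shows the plate corners at (135,28), (320,97), (231,341), (40,270), the bore at (186,173), and the stand top spanning (520..755, 134..196), square to the world axes. The orange pin is in the middle hole.

```bash
python3 - <<'E'
from h import *
c=cam('top');f=lambda p:np.array(p)/3.6-.5+.5/3.6+np.array([240,195])
P=unproj(c,f([(135,28),(320,97),(231,341),(40,270)]),.012);print(P.round(3),P.mean(0))
for a,b in((3,0),(2,1)):
    d=P[b]-P[a];print(np.linalg.norm(d),np.arctan2(d[1],d[0]))
for a,b in((1,0),(2,3)):
    d=P[b]-P[a];print(np.linalg.norm(d),np.arctan2(-d[0],d[1]))
S=unproj(c,f([(520,134),(755,133),(755,196),(520,197)]),.045);print(S.round(3),S.mean(0).round(4))
for z,p in((.052,(186,173)),(.109,(655,156))):print(unproj(c,f(p),z))
s=r.get_state();print(R.from_quat(s['eef_rot']).as_matrix().round(3))
print('wrist cam at', cam('wrist',s)[2])
E
```

```text
[[ 0.67   0.134  0.012]
 [ 0.616 -0.023  0.012]
 [ 0.41   0.046  0.012]
 [ 0.465  0.206  0.012]] [0.54041108 0.09109337 0.012     ]
0.21739408667800372 -0.337980321053122
0.21632743726934497 -0.3238347854405626
0.16624599003199858 -0.3357131362567433
0.16931186813785093 -0.32932634683763234
[[ 0.585 -0.186  0.045]
 [ 0.59  -0.378  0.045]
 [ 0.539 -0.378  0.045]
 [ 0.533 -0.187  0.045]] [ 0.5616 -0.2824  0.045 ]
[[0.54556046 0.08478776 0.052     ]]
[[ 0.5627465  -0.28364444  0.109     ]]
[[-0.955  0.297 -0.   ]
 [ 0.297  0.955 -0.001]
 [-0.    -0.001 -1.   ]]
wrist cam at [0.1084261  0.62018713 0.38401479]
```

{"api": "carry_out", "payload": {
  "plan": [
    {"rot": [0, 0, 0.12], "xyz": [-0.034, -0.018, -0.02], "grip": 0},
    {"rot": [0, 0, 0.24], "xyz": [-0.068, -0.036, -0.04], "grip": 0},
    {"rot": [0, 0, 0.36], "xyz": [-0.1, -0.054, -0.04], "grip": 0},
    {"rot": [0, 0, 0.48], "xyz": [-0.134, -0.072, -0.04], "grip": 0},
    {"rot": [0, 0, 0.6], "xyz": [-0.168, -0.09, -0.04], "grip": 0},
    {"rot": [0, 0, 0.72], "xyz": [-0.2, -0.108, -0.04], "grip": 0},
    {"rot": [0, 0, 0.84], "xyz": [-0.234, -0.126, -0.04], "grip": 0},
    {"rot": [0, 0, 0.96], "xyz": [-0.268, -0.143, -0.04], "grip": 0}
  ]
}}

```text
clock: 0.82
tool_pos: [0.3999, 0.3789, 0.2504]
eef_rot: [0.592, 0.806, -0.0, -0.0]
contact_force: [0.0, 0.2, -0.9]
opening: 1.0
finger_force: 0.0
```

```bash
python3 - <<'E'
from h import *
s=r.get_state();print(s['clock'],s['tool_pos'],s['contact_force'],R.from_quat(s['eef_rot']).as_matrix().round(3))
print(tool(s,[.563,-.255,.25]),tool(s,[.55,.06,.25]))
E
```

```text
0.8167 [0.39988005 0.3788662  0.25040688] [ 0.02610549  0.18918459 -0.91042527] [[-0.299  0.954 -0.   ]
 [ 0.954  0.299 -0.   ]
 [-0.    -0.    -1.   ]]
[-6.53651724e-01 -3.36726413e-02  4.69892398e-04] [-0.34915056  0.04801601  0.00041271]
```

{"api": "carry_out", "payload": {
  "plan": [
    {"rot": [0, 0, 0.035], "xyz": [-0.035, 0.007, 0], "grip": 0},
    {"rot": [0, 0, 0.07], "xyz": [-0.07, 0.015, 0], "grip": 0},
    {"rot": [0, 0, 0.105], "xyz": [-0.105, 0.022, 0], "grip": 0},
    {"rot": [0, 0, 0.14], "xyz": [-0.14, 0.03, 0], "grip": 0},
    {"rot": [0, 0, 0.175], "xyz": [-0.175, 0.037, 0], "grip": 0},
    {"rot": [0, 0, 0.21], "xyz": [-0.21, 0.044, 0], "grip": 0},
    {"rot": [0, 0, 0.245], "xyz": [-0.245, 0.052, 0], "grip": 0},
    {"rot": [0, 0, 0.274], "xyz": [-0.279, 0.059, 0], "grip": 0}
  ]
}}

```text
clock: 1.48
tool_pos: [0.5407, 0.131, 0.2503]
eef_rot: [0.695, 0.719, -0.0, -0.0]
contact_force: [0.1, 0.3, 0.6]
opening: 1.003
finger_force: 0.0
```

```bash
python3 - <<'E'
from h import *
import json
s=r.get_state();im=r.snapshot('wrist')
json.dump({k:np.array(s[k]).tolist() for k in('tool_pos','eef_rot')},open('w1.json','w'))
cv2.imwrite('pics/w1.png',im[:,:,::-1])
print(s['clock'],s['tool_pos'],R.from_quat(s['eef_rot']).as_matrix().round(3))
# brightness crop enlarge of casting
c=cam('wrist',s);p=proj(c,[.5404,.0911,.052])[0];print(p)
x,y=(p-[140,105]).astype(int);x=max(x,0);y=max(y,0)
cv2.imwrite('pics/w1c.png',cv2.resize(im[y:y+210,x:x+280,::-1],None,fx=2.8,fy=2.8,interpolation=cv2.INTER_CUBIC));print(x,y)
E
```

```text
1.4833 [0.54074456 0.13095464 0.25029914] [[-0.033  0.999 -0.   ]
 [ 0.999  0.033 -0.   ]
 [-0.    -0.    -1.   ]]
[318.33379796 238.03268587]
178 133
```

View pics/w1c.png

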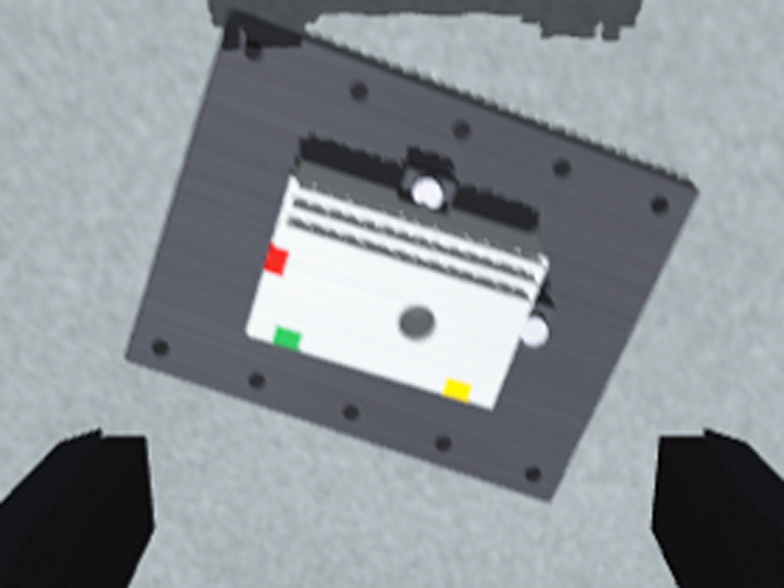

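The wrist view shows casting top corners at (247,332) and (493,409), bore at (416,322), marks green (288,338), yellow (457,389), red (275,260), and plate corners (232,10), (697,188), (550,500), (127,355) in the crop.

```bash
python3 - <<'E'
from h import *
import json
s=json.load(open('w1.json'));c=cam('wrist',s)
f=lambda p:(np.array(p,float)+.5)/2.8-.5+[178,133]
P=unproj(c,f([(232,10),(697,188),(550,500),(127,355)]),.012);print('plate',P.round(4).tolist(),P.mean(0).round(4))
for a,b in((0,1),(3,2),(3,0),(2,1)):
    d=P[b]-P[a];print(np.linalg.norm(d).round(4),np.arctan2(d[1],d[0]).round(4))
C=unproj(c,f([(247,332),(493,409),(416,322),(288,338),(457,389),(275,260)]),.052);print(C.round(4).tolist())
d=C[1]-C[0];y=np.arctan2(d[1],d[0]);print('cast edge',np.linalg.norm(d),y)
Rz=lambda y:np.array([[np.cos(y),-np.sin(y)],[np.sin(y),np.cos(y)]])
cen=(C[0]+C[1])[:2]/2+Rz(y)@[0,.035];print('centre',cen,'bore pred',cen+Rz(y)@[.012,-.008],'nominal centre',P.mean(0)[:2])
now=r.get_state();print(tool(now,[.563,-.245,.25]))
E
```

```text
plate [[0.4691, 0.2013, 0.012], [0.6736, 0.1323, 0.012], [0.6212, -0.0265, 0.012], [0.416, 0.0444, 0.012]] [0.545  0.0879 0.012 ]
0.2159 -0.3252
0.2171 -0.3325
0.1656 1.2444
0.1672 1.252
[[0.4791, 0.0727, 0.052], [0.5849, 0.0405, 0.052], [0.5501, 0.0795, 0.052], [0.4963, 0.0706, 0.052], [0.5688, 0.0495, 0.052], [0.4912, 0.1047, 0.052]]
cast edge 0.1106372235677193 -0.2953846375559249
centre [0.54216851 0.09011604] bore pred [0.55131993 0.07896923] nominal centre [0.54498205 0.08789169]
[-0.367021    0.0104753   0.00307409]
```

{"api": "carry_out", "payload": {
  "plan": [
    {"rot": [0, 0, 0], "xyz": [-0.041, 0.001, 0], "grip": 0},
    {"rot": [0, 0, 0], "xyz": [-0.082, 0.003, 0], "grip": 0},
    {"rot": [0, 0, 0], "xyz": [-0.123, 0.004, 0], "grip": 0},
    {"rot": [0, 0, 0], "xyz": [-0.164, 0.005, 0], "grip": 0},
    {"rot": [0, 0, 0], "xyz": [-0.205, 0.007, 0], "grip": 0},
    {"rot": [0, 0, 0], "xyz": [-0.246, 0.008, 0], "grip": 0},
    {"rot": [0, 0, 0], "xyz": [-0.287, 0.009, 0], "grip": 0},
    {"rot": [0, 0, 0], "xyz": [-0.328, 0.01, 0], "grip": 0}
  ]
}}

```text
clock: 2.2
tool_pos: [0.5613, -0.1963, 0.2502]
eef_rot: [0.694, 0.72, 0.0, -0.0]
contact_force: [0.9, 0.4, -0.0]
opening: 1.001
finger_force: 0.0
```

```bash
python3 - <<'E'
from h import *
import json
s=r.get_state();im=r.snapshot('wrist')
json.dump({k:np.array(s[k]).tolist() for k in('tool_pos','eef_rot')},open('w2.json','w'))
print(s['clock'],s['tool_pos'])
c=cam('wrist',s);p=proj(c,[.5627,-.2836,.109])[0];print(p)
x,y=np.maximum((p-[140,105]).astype(int),0)
cv2.imwrite('pics/w2c.png',cv2.resize(im[y:y+210,x:x+280,::-1],None,fx=2.8,fy=2.8,interpolation=cv2.INTER_CUBIC));print(x,y)
E
```

```text
2.2 [ 0.56131962 -0.19629464  0.2502211 ]
[318.10365583 298.05540565]
178 193
```

View pics/w2c.png

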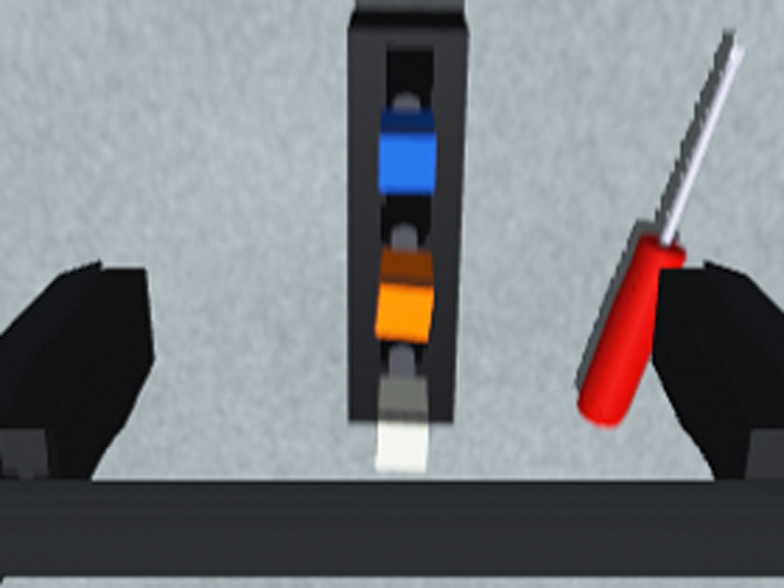

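The orange head's top face has corners (380,285), (434,285), (431,343), (376,341). Blue's centre is (408,163), and the stand row is nearly parallel to the tool x axis.

```bash
python3 - <<'E'
from h import *
import json
s=json.load(open('w2.json'));c=cam('wrist',s)
f=lambda p:(np.array(p,float)+.5)/2.8-.5+[178,193]
O=unproj(c,f([(380,285),(434,285),(431,343),(376,341)]),.109);o=O.mean(0)
b=unproj(c,f([(382,134),(436,134),(435,193),(379,191)]),.109).mean(0)
print(O.round(4).tolist(),o,b,'pitch',np.linalg.norm(b-o))
d=b-o;print('row yaw',np.arctan2(-d[0],d[1]))
E4=[O[1]-O[0],O[2]-O[3],O[0]-O[3],O[1]-O[2]];print([(np.linalg.norm(e).round(4),np.arctan2(e[1],e[0]).round(3)) for e in E4])
St=unproj(c,f([(348,27),(467,27),(453,422),(348,422)]),.045);print(St.round(4).tolist())
s=r.get_state();print('tool yaw y',np.arctan2(*R.from_quat(s['eef_rot']).as_matrix()[[1,0],1]),tool(s,[o[0],o[1],.073]))
E
```

```text
[[0.5577, -0.2796, 0.109], [0.5778, -0.2789, 0.109], [0.5778, -0.3035, 0.109], [0.5568, -0.3034, 0.109]] [ 0.56748928 -0.2913395   0.109     ] [ 0.56631192 -0.2309247   0.109     ] pitch 0.06042627015606413
row yaw 0.019485469521370934
[(np.float64(0.0201), np.float64(0.034)), (np.float64(0.021), np.float64(-0.008)), (np.float64(0.0238), np.float64(1.534)), (np.float64(0.0246), np.float64(1.57))]
[[0.5409, -0.1959, 0.045], [0.5896, -0.1942, 0.045], [0.5937, -0.3839, 0.045], [0.5441, -0.3855, 0.045]]
tool yaw y 0.022676304155170628 [-0.08093254  0.00561998  0.17826664]
```

```bash
python3 - <<'E'
from h import *
s=r.get_state();print(s['clock'],s['tool_pos'],np.abs(s['qd']).max(),tool(s,[.566,-.288,.13]))
E
```

```text
2.25 [ 0.56000343 -0.20887141  0.25049262] 0.14526172204652604 [-0.07809992  0.00420489  0.12123731]
```

{"api": "carry_out", "payload": {
  "plan": [
    {"rot": [0, 0, 0], "xyz": [-0.03, 0.002, 0.02], "grip": 0},
    {"rot": [0, 0, 0], "xyz": [-0.055, 0.004, 0.05], "grip": 0},
    {"rot": [0, 0, 0], "xyz": [-0.075, 0.004, 0.085], "grip": 0},
    {"rot": [0, 0, 0], "xyz": [-0.08, 0.004, 0.11], "grip": 0},
    {"rot": [0, 0, 0], "xyz": [-0.08, 0.004, 0.12], "grip": 0},
    {"rot": [0, 0, 0], "xyz": [-0.08, 0.004, 0.12], "grip": 0},
    {"rot": [0, 0, 0], "xyz": [-0.08, 0.004, 0.12], "grip": 0}
  ]
}}

```text
clock: 2.83
tool_pos: [0.5691, -0.2729, 0.1308]
eef_rot: [0.694, 0.72, 0.001, -0.0]
contact_force: [0.2, 1.0, 0.6]
opening: 0.998
finger_force: 0.0
```

```bash
python3 - <<'E'
from h import *
import json
s=r.get_state();im=r.snapshot('wrist');s2=r.get_state();print(s['clock'],s['tool_pos'],s2['tool_pos'],np.abs(s['qd']).max())
json.dump({k:np.array(s[k]).tolist() for k in('tool_pos','eef_rot')},open('w3.json','w'))
cv2.imwrite('pics/w3.png',im[:,:,::-1])
H,S,V=cv2.split(cv2.cvtColor(im,cv2.COLOR_RGB2HSV))
m=((H>5)&(H<22)&(S>180)&(V>180)).astype(np.uint8)
k,l,st,ce=cv2.connectedComponentsWithStats(m);i=1+np.argmax(st[1:,4]);print(st[i],ce[i])
c=cam('wrist',s);rc=cv2.minAreaRect(np.argwhere(l==i)[:,::-1].astype(np.float32));B=unproj(c,cv2.boxPoints(rc),.109)
print(rc,B.round(4).tolist(),unproj(c,ce[i],.109))
E
```

```text
2.8333 [ 0.56913428 -0.27294042  0.13075624] [ 0.5698832  -0.27325164  0.13180363] 0.03369023957737291
[298 272  34  32 902] [314.31818182 287.7616408 ]
((314.3082275390625, 287.8219299316406), (31.562461853027344, 28.997684478759766), 6.009006023406982) [[0.5558, -0.2987, 0.109], [0.5574, -0.2782, 0.109], [0.5774, -0.2798, 0.109], [0.5763, -0.3004, 0.109]] [[ 0.56672455 -0.28906823  0.109     ]]
```

View pics/w3.png

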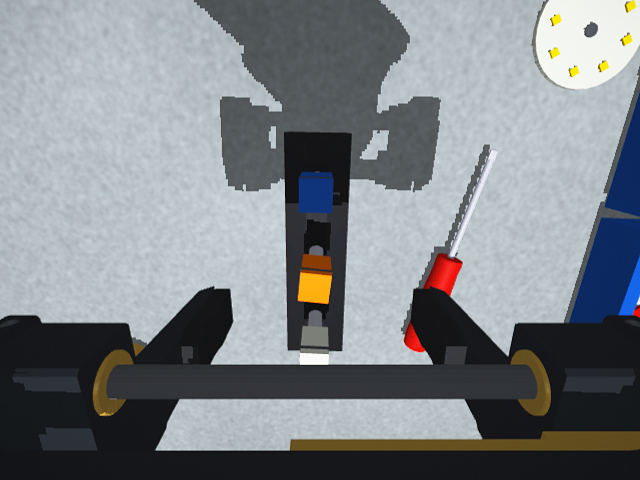

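The head reads 20 x 20 mm, centred at (314,288), giving (0.567, -0.289). I'm descending and closing with a light squeeze.

{"api": "carry_out", "payload": {
  "plan": [
    {"rot": [0, 0, 0], "xyz": [-0.012, -0.003, 0.005], "grip": 0},
    {"rot": [0, 0, 0], "xyz": [-0.0155, -0.004, 0.015], "grip": 0},
    {"rot": [0, 0, 0], "xyz": [-0.0155, -0.004, 0.035], "grip": 0},
    {"rot": [0, 0, 0], "xyz": [-0.0155, -0.004, 0.052], "grip": 0},
    {"rot": [0, 0, 0], "xyz": [-0.0155, -0.004, 0.058], "grip": 0},
    {"rot": [0, 0, 0], "xyz": [-0.0155, -0.004, 0.058], "grip": 60},
    {"rot": [0, 0, 0], "xyz": [-0.0155, -0.004, 0.058], "grip": 120},
    {"rot": [0, 0, 0], "xyz": [-0.0155, -0.004, 0.058], "grip": 150}
  ],
  "squeeze": 4
}}

```text
clock: 3.55
tool_pos: [0.5658, -0.2907, 0.0734]
eef_rot: [0.695, 0.719, 0.0, 0.001]
contact_force: [0.1, -0.2, -0.4]
opening: 0.795
finger_force: 0.0
```

{"api": "carry_out", "payload": {
  "plan": [
    {"rot": [0, 0, 0], "xyz": [0, 0, 0], "grip": 170},
    {"rot": [0, 0, 0], "xyz": [0, 0, 0], "grip": 190},
    {"rot": [0, 0, 0], "xyz": [0, 0, 0], "grip": 210},
    {"rot": [0, 0, 0], "xyz": [0, 0, 0], "grip": 230},
    {"rot": [0, 0, 0], "xyz": [0, 0, 0], "grip": 230},
    {"rot": [0, 0, 0], "xyz": [0, 0, 0], "grip": 230}
  ],
  "squeeze": 4
}}

```text
clock: 4.05
tool_pos: [0.5651, -0.2901, 0.0725]
eef_rot: [0.695, 0.719, 0.0, 0.0]
contact_force: [-0.8, -0.2, -0.4]
opening: 0.34
finger_force: 0.0
```

{"api": "carry_out", "payload": {
  "plan": [
    {"rot": [0, 0, 0], "xyz": [0, 0, 0], "grip": 230},
    {"rot": [0, 0, 0], "xyz": [0, 0, 0], "grip": 230},
    {"rot": [0, 0, 0], "xyz": [0, 0, 0], "grip": 230},
    {"rot": [0, 0, 0], "xyz": [0, 0, 0], "grip": 230}
  ],
  "squeeze": 4
}}

```text
clock: 4.38
tool_pos: [0.565, -0.2902, 0.0724]
eef_rot: [0.695, 0.719, 0.0, 0.0]
contact_force: [0.0, 0.1, 0.7]
opening: 0.23
finger_force: 4.0
```

{"api": "carry_out", "payload": {
  "plan": [
    {"rot": [0, 0, 0], "xyz": [0, 0, 0], "grip": 240},
    {"rot": [0, 0, 0], "xyz": [0, 0, 0], "grip": 240},
    {"rot": [0, 0, 0], "xyz": [0, 0, -0.005], "grip": 240},
    {"rot": [0, 0, 0], "xyz": [0, 0, -0.015], "grip": 240},
    {"rot": [0, 0, 0], "xyz": [0, 0, -0.03], "grip": 240},
    {"rot": [0, 0, 0], "xyz": [0, 0, -0.05], "grip": 240},
    {"rot": [0, 0, 0], "xyz": [0, 0, -0.07], "grip": 240},
    {"rot": [0, 0, 0], "xyz": [0, 0, -0.09], "grip": 240}
  ],
  "squeeze": 35
}}

```text
clock: 5.05
tool_pos: [0.5648, -0.2899, 0.164]
eef_rot: [0.695, 0.719, 0.0, -0.0]
contact_force: [-0.2, 0.2, -0.7]
opening: 0.221
finger_force: 34.9
```

```bash
python3 - <<'E'
from h import *
s=r.get_state();print(s['clock'],s['tool_pos'],s['contact_force'],s['finger_force'],s['opening'],R.from_quat(s['eef_rot']).as_matrix().round(4).tolist())
# targets: wrist-camera casting estimate
y=-.295;c=np.array([.542,.090]);Rz=np.array([[np.cos(y),-np.sin(y)],[np.sin(y),np.cos(y)]])
for n,p in dict(green=[-.038,-.035-.006],yellow=[.038,-.041],red=[-.061,0],bore=[.012,-.008],g0=[-.038,-.061],g_to=[-.090,-.065]).items():
    w=c+Rz@p;print(n,w.round(4),tool(s,[*w,.080]).round(4))
E
```

```text
5.05 [ 0.5648294  -0.28994115  0.16404097] [-0.24382629  0.17010683 -0.7150988 ] 34.91055071353912 0.22060692897722411 [[-0.035, 0.9994, -0.0001], [0.9994, 0.035, 0.0003], [0.0003, -0.0, -1.0]]
green [0.4937 0.0618] [ 0.354  -0.0587  0.0841]
yellow [0.5664 0.0397] [0.3294 0.0132 0.0841]
red [0.4836 0.1077] [ 0.4003 -0.0672  0.0841]
bore [0.5512 0.0789] [ 0.369  -0.0007  0.0841]
g0 [0.4879 0.0427] [ 0.3351 -0.0652  0.0841]
g_to [0.437 0.054] [ 0.3482 -0.1157  0.0841]
```

{"api": "carry_out", "payload": {
  "plan": [
    {"rot": [0, 0, 0], "xyz": [0, 0, -0.035], "grip": 240},
    {"rot": [0, 0, 0], "xyz": [0.03, -0.006, -0.045], "grip": 240},
    {"rot": [0, 0, 0], "xyz": [0.07, -0.014, -0.045], "grip": 240},
    {"rot": [0, 0, 0], "xyz": [0.11, -0.022, -0.045], "grip": 240},
    {"rot": [0, 0, 0], "xyz": [0.15, -0.03, -0.045], "grip": 240},
    {"rot": [0, 0, 0], "xyz": [0.19, -0.037, -0.045], "grip": 240},
    {"rot": [0, 0, 0], "xyz": [0.23, -0.045, -0.03], "grip": 240},
    {"rot": [0, 0, 0], "xyz": [0.265, -0.052, -0.01], "grip": 240}
  ]
}}

```text
clock: 5.72
tool_pos: [0.5049, -0.0257, 0.175]
eef_rot: [0.694, 0.72, 0.002, 0.002]
contact_force: [0.4, 0.9, -1.2]
opening: 0.222
finger_force: 34.9
```

{"api": "carry_out", "payload": {
  "plan": [
    {"rot": [0, 0, 0], "xyz": [0.03, -0.006, 0.01], "grip": 240},
    {"rot": [0, 0, 0], "xyz": [0.055, -0.011, 0.03], "grip": 240},
    {"rot": [0, 0, 0], "xyz": [0.065, -0.013, 0.05], "grip": 240},
    {"rot": [0, 0, 0], "xyz": [0.069, -0.013, 0.07], "grip": 240},
    {"rot": [0, 0, 0], "xyz": [0.07, -0.013, 0.088], "grip": 240},
    {"rot": [0, 0, 0], "xyz": [0.07, -0.013, 0.094], "grip": 240},
    {"rot": [0, 0, 0], "xyz": [0.07, -0.013, 0.094], "grip": 240},
    {"rot": [0, 0, 0], "xyz": [0.07, -0.013, 0.094], "grip": 240}
  ]
}}

```text
clock: 6.38
tool_pos: [0.4889, 0.0411, 0.0796]
eef_rot: [0.695, 0.719, 0.0, 0.0]
contact_force: [-0.7, -0.5, -0.3]
opening: 0.222
finger_force: 34.9
```

```bash
python3 - <<'E'
from h import *
s=r.get_state();im=r.snapshot('scene');print(s['clock'],s['tool_pos'],s['contact_force'],s['moment'],s['opening'])
c=cam('scene');p=proj(c,s['tool_pos'])[0];x,y=(p-[90,60]).astype(int);print(p)
cv2.imwrite('pics/s1.png',cv2.resize(im[y:y+135,x:x+180,::-1],None,fx=4.4,fy=4.4,interpolation=cv2.INTER_CUBIC))
for n,p in dict(contact=[.4937,.0618]).items():print(tool(s,[*p,.078]).round(4))
E
```

```text
6.3833 [0.48894247 0.04113245 0.07956551] [-0.70628037 -0.50478202 -0.28195558] [-0.08495494  0.03491996  0.00367409] 0.2215994573824616
[311.24179512 224.86695106]
[0.0205 0.0055 0.0016]
```

View pics/s1.png

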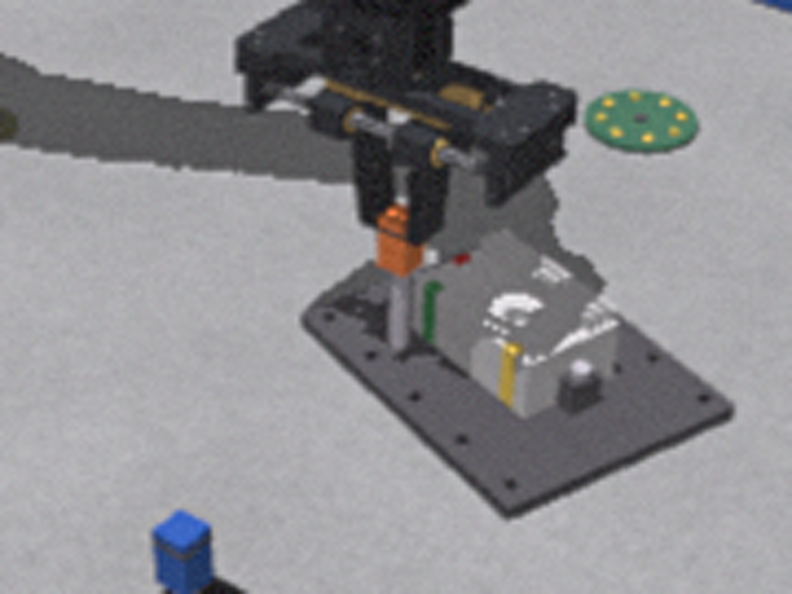

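Pin is upright at (399,350) tip in the crop, just short of the green stripe (431,284..340); yellow is at (507,402). I'll use the pin as a local reference in this picture.

```bash
python3 - <<'E'
from h import *
s=r.get_state();c=cam('scene')
T=np.array(s['tool_pos']);print(T)
p0=proj(c,[.4889,.0411,.0796])[0];x,y=(p0-[90,60]).astype(int)
f=lambda p:(np.array(p,float)+.5)/4.4-.5+[x,y]
tip=proj(c,T-[0,0,.0575])[0];head=proj(c,T+[0,0,.0365])[0]
off=f((399,352))-tip;print('tip offset px',off)
g=[(429,341,.012),(432,286,.052),(507,402,.012),(513,350,.052)]
for u,v,z in g: print(unproj(c,f((u,v))-off,z).round(4), unproj(c,f((u,v)),z).round(4))
E
```

```text
[0.48930071 0.04113767 0.07991267]
tip offset px [0.38540776 1.0671786 ]
[[0.4887 0.0729 0.012 ]] [[0.4924 0.0697 0.012 ]]
[[0.4878 0.0751 0.052 ]] [[0.4916 0.0718 0.052 ]]
[[0.5612 0.0534 0.012 ]] [[0.5646 0.0503 0.012 ]]
[[0.5632 0.0529 0.052 ]] [[0.5666 0.0498 0.052 ]]
```

{"api": "carry_out", "payload": {
  "plan": [
    {"rot": [0, 0, 0], "xyz": [0.004, -0.003, 0.001], "grip": 240},
    {"rot": [0, 0, 0], "xyz": [0.009, -0.003, 0.002], "grip": 240},
    {"rot": [0, 0, 0], "xyz": [0.014, -0.003, 0.002], "grip": 240},
    {"rot": [0, 0, 0], "xyz": [0.017, -0.003, 0.002], "grip": 240},
    {"rot": [0, 0, 0], "xyz": [0.0185, -0.0025, 0.002], "grip": 240},
    {"rot": [0, 0, 0], "xyz": [0.019, -0.0023, 0.002], "grip": 240},
    {"rot": [0, 0, 0], "xyz": [0.019, -0.0023, 0.002], "grip": 240}
  ]
}}

```text
clock: 7.02
tool_pos: [0.4858, 0.0606, 0.077]
eef_rot: [0.694, 0.719, 0.0, 0.0]
contact_force: [0.9, 0.1, -0.7]
opening: 0.221
finger_force: 34.9
```

{"api": "carry_out", "payload": {
  "plan": [
    {"rot": [0, 0, 0], "xyz": [0.001, 0.0003, 0], "grip": 240},
    {"rot": [0, 0, 0], "xyz": [0.002, 0.0006, 0], "grip": 240},
    {"rot": [0, 0, 0], "xyz": [0.0025, 0.0009, 0], "grip": 240},
    {"rot": [0, 0, 0], "xyz": [0.0025, 0.0009, 0], "grip": 240}
  ]
}}

```text
clock: 7.35
tool_pos: [0.4863, 0.0628, 0.0769]
eef_rot: [0.695, 0.719, -0.0, -0.0]
contact_force: [0.2, 0.1, -0.9]
opening: 0.219
finger_force: 34.9
```

{"api": "carry_out", "payload": {
  "plan": [
    {"rot": [0, 0, 0], "xyz": [0.0007, 0.0002, 0], "grip": 240},
    {"rot": [0, 0, 0], "xyz": [0.0014, 0.0005, 0], "grip": 240},
    {"rot": [0, 0, 0], "xyz": [0.0014, 0.0005, 0], "grip": 240}
  ]
}}

```text
clock: 7.6
tool_pos: [0.4864, 0.0637, 0.0769]
eef_rot: [0.695, 0.719, -0.001, -0.0]
contact_force: [-0.8, -2.2, 0.5]
opening: 0.22
finger_force: 34.9
```

```bash
cat > st.py <<'E'
from h import *
s=r.get_state();print(s['clock'],np.round(s['tool_pos'],4),np.round(s['contact_force'],2),np.round(s['moment'],3))
E
python3 st.py
```

```text
7.6 [0.4864 0.0637 0.0769] [-0.79 -2.17  0.52] [-0.672  0.333 -0.045]
```

{"api": "carry_out", "payload": {
  "plan": [
    {"rot": [0, 0, 0], "xyz": [0.0003, 0.0001, 0], "grip": 240},
    {"rot": [0, 0, 0], "xyz": [0.0003, 0.0001, 0], "grip": 240},
    {"rot": [0, 0, 0], "xyz": [0.0003, 0.0001, 0], "grip": 240}
  ]
}}

```text
clock: 7.85
tool_pos: [0.4865, 0.0641, 0.0769]
eef_rot: [0.695, 0.719, -0.0, -0.0]
contact_force: [-1.4, -3.0, 1.2]
opening: 0.22
finger_force: 34.9
```

```bash
python3 st.py; python3 - <<'E'
from h import *
im=r.snapshot('scene');c=cam('scene');x,y=(proj(c,[.5,.06,.06])[0]-[60,45]).astype(int);print(x,y)
cv2.imwrite('pics/s2.png',cv2.resize(im[y:y+90,x:x+120,::-1],None,fx=6.6,fy=6.6,interpolation=cv2.INTER_CUBIC))
E
```

```text
7.85 [0.4865 0.0641 0.0769] [-1.4  -2.99  1.24] [-0.927  0.371 -0.003]
258 184
```

View pics/s2.png

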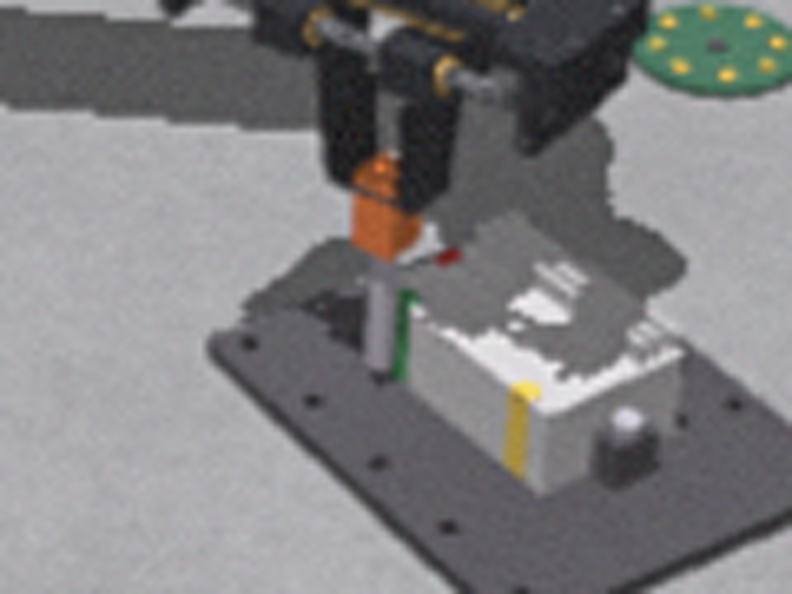

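```bash
python3 - <<'E'
from h import *
s=r.get_state();c=cam('scene');T=np.array(s['tool_pos'])
big=cv2.imread('pics/s2.png')
H,S,V=cv2.split(cv2.cvtColor(big,cv2.COLOR_BGR2HSV))
f=lambda p:(np.array(p,float)+.5)/6.6-.5+[258,184]
g=((H>45)&(H<85)&(S>110)).astype(np.uint8);g[:,500:]=0
for v in (300,320,340,360,375):
    u=np.flatnonzero(g[v]);print('green row',v,u.min() if len(u) else None,u.max() if len(u) else None)
print('shank profile', [ (v,V[v,345:425:5].tolist()) for v in (310,340)])
for z in(.020,.040,.060,.080):
    q=proj(c,[T[0],T[1],z])[0];print('axis z',z,((q+.5-[258,184])*6.6-.5).round(0))
# predicted stripe centre edges if touch is at stripe centre
a=-.295;t=np.array([np.cos(a),np.sin(a)]);n=np.array([-np.sin(a),np.cos(a)])
for k in(-.006,0,.006):
    w=T[:2]+.006*n+k*t
    print(k,[((proj(c,[*w,z])[0]+.5-[258,184])*6.6-.5).round(0).tolist() for z in(.012,.032,.052)])
E
```

```text
green row 300 406 408
green row 320 None None
green row 340 401 403
green row 360 398 401
green row 375 396 399
shank profile [(310, [52, 53, 52, 55, 76, 117, 145, 144, 134, 127, 95, 80, 87, 146, 194, 192]), (340, [63, 53, 46, 58, 100, 131, 145, 142, 130, 115, 94, 88, 100, 124, 144, 147])]
axis z 0.02 [380. 365.]
axis z 0.04 [382. 325.]
axis z 0.06 [383. 285.]
axis z 0.08 [384. 244.]
-0.006 [[383.0, 369.0], [384.0, 329.0], [386.0, 289.0]]
0 [[392.0, 376.0], [393.0, 336.0], [395.0, 296.0]]
0.006 [[400.0, 383.0], [402.0, 344.0], [403.0, 304.0]]
```

The green stripe's right edge appears at column about 409 versus 400 expected for a centred touch, so the first touch was about 6 mm off toward -x. I'm backing off, shifting +6.5 mm along the side and touching again.

{"api": "carry_out", "payload": {
  "plan": [
    {"rot": [0, 0, 0], "xyz": [-0.0028, -0.001, 0], "grip": 240},
    {"rot": [0, 0, 0], "xyz": [-0.0045, 0.003, 0], "grip": 240},
    {"rot": [0, 0, 0], "xyz": [-0.005, 0.0051, 0], "grip": 240},
    {"rot": [0, 0, 0], "xyz": [-0.005, 0.0051, 0], "grip": 240},
    {"rot": [0, 0, 0], "xyz": [-0.004, 0.0055, 0], "grip": 240},
    {"rot": [0, 0, 0], "xyz": [-0.003, 0.0058, 0], "grip": 240},
    {"rot": [0, 0, 0], "xyz": [-0.0026, 0.0059, 0], "grip": 240},
    {"rot": [0, 0, 0], "xyz": [-0.0026, 0.0059, 0], "grip": 240}
  ]
}}

```text
clock: 8.57
tool_pos: [0.4931, 0.0619, 0.077]
eef_rot: [0.695, 0.719, -0.0, 0.0]
contact_force: [1.2, -2.6, -0.4]
opening: 0.22
finger_force: 34.9
```

```bash
python3 st.py
```

```text
8.5667 [0.4931 0.0619 0.077 ] [ 1.24 -2.6  -0.35] [-0.736 -0.037 -0.06 ]
```

{"api": "carry_out", "payload": {
  "plan": [
    {"rot": [0, 0, 0], "xyz": [0.0002, 0.0001, 0], "grip": 240},
    {"rot": [0, 0, 0], "xyz": [0.0002, 0.0001, 0], "grip": 240},
    {"rot": [0, 0, 0], "xyz": [0.0002, 0.0001, 0], "grip": 240},
    {"rot": [0, 0, 0], "xyz": [0.0002, 0.0001, 0], "grip": 240}
  ]
}}

```text
clock: 8.9
tool_pos: [0.4931, 0.0622, 0.0769]
eef_rot: [0.695, 0.719, -0.0, 0.0]
contact_force: [0.2, -3.3, -0.1]
opening: 0.221
finger_force: 34.9
```

```bash
python3 - <<'E'
from h import *
s=r.get_state();T=np.array(s['tool_pos']);print(s['clock'],T.round(4),np.round(s['contact_force'],2),np.round(s['moment'],3),s['eef_rot'].round(4) if hasattr(s['eef_rot'],'round') else s['eef_rot'])
im=r.snapshot('scene');c=cam('scene')
a=-.295;t=np.array([np.cos(a),np.sin(a)]);n=np.array([-np.sin(a),np.cos(a)])
b,g,rr=[im[:,:,i].astype(int) for i in(2,1,0)]
m=(g-np.maximum(rr,b))
for z in(.024,.032,.040):
    e=[proj(c,[*(T[:2]+.006*n+k*t),z])[0] for k in(-.006,0,.006)];ax=proj(c,[*T[:2],z])[0]
    v=int(round(e[1][1]));x0=int(ax[0])-5
    print(z,'axis',ax.round(1),'pred',[q.round(1).tolist() for q in e],'row',v,'from',x0,'G-excess',m[v,x0:x0+18].tolist(),'R',rr[v,x0:x0+18].tolist())
E
```

```text
8.9 [0.4931 0.0622 0.0769] [ 0.25 -3.27 -0.07] [-0.92  -0.03  -0.019] [ 6.947e-01  7.193e-01 -0.000e+00  2.000e-04]
0.024 axis [316.8 238.9] pred [[317.3, 237.1], [318.6, 238.2], [319.9, 239.3]] row 238 from 311 G-excess [-9, -11, -7, -4, -9, -8, -10, -6, 2, -2, 0, -2, -3, -4, -2, -4, -3, -2] R [97, 98, 75, 83, 128, 142, 132, 114, 95, 130, 143, 139, 143, 145, 142, 146, 138, 143]
0.032 axis [316.9 236.5] pred [[317.3, 234.7], [318.7, 235.8], [320.0, 236.9]] row 236 from 311 G-excess [-3, -2, -2, -3, -8, -6, -10, -9, 8, 3, -2, -1, -3, -4, -4, -3, -3, -4] R [58, 50, 55, 79, 134, 143, 134, 114, 81, 99, 140, 144, 144, 143, 139, 135, 189, 222]
0.04 axis [317.  234.1] pred [[317.4, 232.3], [318.8, 233.4], [320.1, 234.5]] row 233 from 311 G-excess [-7, -2, -3, -4, -6, -8, -8, -6, 0, -2, -2, -5, -4, -4, -4, -4, -2, -1] R [60, 49, 52, 82, 129, 141, 136, 119, 96, 109, 137, 148, 168, 149, 121, 111, 118, 115]
```

{"api": "carry_out", "payload": {
  "plan": [
    {"rot": [0, 0, 0], "xyz": [-0.004, -0.0014, 0], "grip": 240},
    {"rot": [0, 0, 0], "xyz": [-0.0076, -0.0026, 0], "grip": 240},
    {"rot": [0, 0, 0], "xyz": [-0.0158, 0.0213, 0], "grip": 240},
    {"rot": [0, 0, 0], "xyz": [-0.024, 0.0453, 0], "grip": 240},
    {"rot": [0, 0, 0], "xyz": [-0.0322, 0.0692, 0], "grip": 240},
    {"rot": [0, 0, 0], "xyz": [-0.0322, 0.0692, 0], "grip": 240},
    {"rot": [0, 0, 0], "xyz": [-0.0295, 0.0701, 0], "grip": 240},
    {"rot": [0, 0, 0], "xyz": [-0.0275, 0.0708, 0], "grip": 240}
  ]
}}

```text
clock: 9.62
tool_pos: [0.5632, 0.0383, 0.0765]
eef_rot: [0.694, 0.72, -0.0, -0.001]
contact_force: [-0.1, -0.1, -0.8]
opening: 0.222
finger_force: 34.9
```

{"api": "carry_out", "payload": {
  "plan": [
    {"rot": [0, 0, 0], "xyz": [0.0005, 0.0002, 0], "grip": 240},
    {"rot": [0, 0, 0], "xyz": [0.001, 0.0003, 0], "grip": 240},
    {"rot": [0, 0, 0], "xyz": [0.001, 0.0003, 0], "grip": 240}
  ]
}}

```text
clock: 9.87
tool_pos: [0.5641, 0.0393, 0.0769]
eef_rot: [0.694, 0.72, -0.0, -0.001]
contact_force: [-0.1, -0.5, -0.9]
opening: 0.219
finger_force: 34.9
```

```bash
python3 st.py
```

```text
9.8667 [0.5641 0.0393 0.0769] [-0.11 -0.48 -0.86] [-0.065  0.043  0.011]
```

{"api": "carry_out", "payload": {
  "plan": [
    {"rot": [0, 0, 0], "xyz": [0.0004, 0.0006, 0], "grip": 240},
    {"rot": [0, 0, 0], "xyz": [0.0008, 0.0008, 0], "grip": 240},
    {"rot": [0, 0, 0], "xyz": [0.0008, 0.0008, 0], "grip": 240}
  ]
}}

```text
clock: 10.12
tool_pos: [0.5657, 0.0394, 0.077]
eef_rot: [0.695, 0.719, 0.0, -0.0]
contact_force: [1.4, -0.2, -0.2]
opening: 0.223
finger_force: 34.9
```

```bash
python3 st.py
```

```text
10.1167 [0.5657 0.0394 0.077 ] [ 1.38 -0.17 -0.21] [-0.062  0.049 -0.055]
```

{"api": "carry_out", "payload": {
  "plan": [
    {"rot": [0, 0, 0], "xyz": [0.0005, 0.0001, 0], "grip": 240},
    {"rot": [0, 0, 0], "xyz": [0.001, 0.0002, 0], "grip": 240},
    {"rot": [0, 0, 0], "xyz": [0.001, 0.0002, 0], "grip": 240}
  ]
}}

```text
clock: 10.37
tool_pos: [0.5658, 0.04, 0.0769]
eef_rot: [0.695, 0.719, -0.0, 0.0]
contact_force: [0.5, 0.0, -0.5]
opening: 0.218
finger_force: 34.9
```

```bash
python3 st.py
```

```text
10.3667 [0.5658 0.04   0.0769] [ 0.48  0.01 -0.47] [-0.31   0.045  0.012]
```

{"api": "carry_out", "payload": {
  "plan": [
    {"rot": [0, 0, 0], "xyz": [0.0003, 0.0001, 0], "grip": 240},
    {"rot": [0, 0, 0], "xyz": [0.0003, 0.0001, 0], "grip": 240},
    {"rot": [0, 0, 0], "xyz": [0.0003, 0.0001, 0], "grip": 240},
    {"rot": [0, 0, 0], "xyz": [0.0003, 0.0001, 0], "grip": 240}
  ]
}}

```text
clock: 10.7
tool_pos: [0.5659, 0.0403, 0.0769]
eef_rot: [0.695, 0.719, -0.0, 0.0]
contact_force: [-1.0, -2.1, -0.5]
opening: 0.219
finger_force: 34.9
```

```bash
python3 st.py
```

```text
10.7 [0.5659 0.0403 0.0769] [-1.04 -2.14 -0.54] [-0.419  0.198 -0.001]
```

{"api": "carry_out", "payload": {
  "plan": [
    {"rot": [0, 0, 0], "xyz": [0.0003, 0.0001, 0], "grip": 240},
    {"rot": [0, 0, 0], "xyz": [0.0003, 0.0001, 0], "grip": 240},
    {"rot": [0, 0, 0], "xyz": [0.0003, 0.0001, 0], "grip": 240},
    {"rot": [0, 0, 0], "xyz": [0.0003, 0.0001, 0], "grip": 240}
  ]
}}

```text
clock: 11.03
tool_pos: [0.5659, 0.0406, 0.0769]
eef_rot: [0.695, 0.719, -0.0, -0.0]
contact_force: [-1.0, -2.0, 1.3]
opening: 0.221
finger_force: 34.9
```

```bash
python3 st.py; python3 - <<'E'
import numpy as np
from h import *
s=r.get_state();Y=np.array(s['tool_pos'])[:2];G=np.array([.4931,.0622]);d=Y-G;a=np.arctan2(d[1],d[0]);print('yaw',a,np.linalg.norm(d))
t=np.array([np.cos(a),np.sin(a)]);n=np.array([-np.sin(a),np.cos(a)])
M=(G+Y)/2; # n coordinate of centre = M.n+.041
C=np.array([.542,.090]);nc=M@n+.041;tc=C@t
for nm,p in dict(red=(-.061,0),redoff=(-.072,0),corner=(-.075,-.055),out=(-.038,-.06)).items():
    w=t*(tc+p[0])+n*(nc+p[1]);print(nm,w.round(4),tool(s,[*w,.077]).round(4))
print('t,n in tool',tool({**s,'tool_pos':np.zeros(3)},[*t,0]).round(3),tool({**s,'tool_pos':np.zeros(3)},[*n,0]).round(3))
E
```

```text
11.0333 [0.5659 0.0406 0.0769] [-1.03 -2.03  1.26] [-0.582  0.255 -0.003]
yaw -0.28773588696480235 0.07597115248032582
red [0.4836 0.1078] [ 0.0699 -0.0799 -0.0001]
redoff [0.4731 0.1109] [ 0.0734 -0.0904 -0.0001]
corner [0.4546 0.059 ] [ 2.220e-02 -1.106e-01 -1.000e-04]
out [0.4887 0.0437] [ 0.0057 -0.0771 -0.0001]
t,n in tool [-0.317  0.948 -0.   ] [ 0.948  0.317 -0.   ]
```

{"api": "carry_out", "payload": {
  "plan": [
    {"rot": [0, 0, 0], "xyz": [-0.0114, -0.0038, 0], "grip": 240},
    {"rot": [0, 0, 0], "xyz": [-0.0002, -0.0394, 0], "grip": 240},
    {"rot": [0, 0, 0], "xyz": [0.011, -0.075, 0], "grip": 240},
    {"rot": [0, 0, 0], "xyz": [0.0222, -0.1106, 0], "grip": 240},
    {"rot": [0, 0, 0], "xyz": [0.0222, -0.1106, 0], "grip": 240},
    {"rot": [0, 0, 0], "xyz": [0.048, -0.1005, 0], "grip": 240},
    {"rot": [0, 0, 0], "xyz": [0.0734, -0.0904, 0], "grip": 240},
    {"rot": [0, 0, 0], "xyz": [0.0734, -0.0904, 0], "grip": 240}
  ]
}}

```text
clock: 11.7
tool_pos: [0.4763, 0.1177, 0.0771]
eef_rot: [0.692, 0.722, 0.004, -0.0]
contact_force: [-0.1, 0.6, -0.4]
opening: 0.22
finger_force: 34.9
```

{"api": "carry_out", "payload": {
  "plan": [
    {"rot": [0, 0, 0], "xyz": [-0.0008, 0.0024, 0], "grip": 240},
    {"rot": [0, 0, 0], "xyz": [-0.0016, 0.0048, 0], "grip": 240},
    {"rot": [0, 0, 0], "xyz": [-0.002, 0.006, 0], "grip": 240},
    {"rot": [0, 0, 0], "xyz": [-0.002, 0.006, 0], "grip": 240}
  ]
}}

```text
clock: 12.03
tool_pos: [0.4796, 0.1078, 0.0769]
eef_rot: [0.695, 0.719, -0.0, 0.0]
contact_force: [0.5, -1.2, -1.4]
opening: 0.223
finger_force: 34.9
```

```bash
python3 st.py
```

```text
12.0333 [0.4796 0.1078 0.0769] [ 0.48 -1.16 -1.42] [-0.118  0.049 -0.027]
```

{"api": "carry_out", "payload": {
  "plan": [
    {"rot": [0, 0, 0], "xyz": [-0.0002, 0.0007, 0], "grip": 240},
    {"rot": [0, 0, 0], "xyz": [-0.0005, 0.0014, 0], "grip": 240},
    {"rot": [0, 0, 0], "xyz": [-0.0006, 0.0019, 0], "grip": 240},
    {"rot": [0, 0, 0], "xyz": [-0.0006, 0.0019, 0], "grip": 240}
  ]
}}

```text
clock: 12.37
tool_pos: [0.4804, 0.1084, 0.0768]
eef_rot: [0.695, 0.719, -0.001, -0.0]
contact_force: [-1.3, -0.3, -1.2]
opening: 0.221
finger_force: 34.9
```

```bash
python3 st.py
```

```text
12.3667 [0.4804 0.1084 0.0768] [-1.3  -0.32 -1.18] [-0.125  0.414 -0.025]
```

{"api": "carry_out", "payload": {
  "plan": [
    {"rot": [0, 0, 0], "xyz": [-0.0001, 0.0003, 0], "grip": 240},
    {"rot": [0, 0, 0], "xyz": [-0.0001, 0.0003, 0], "grip": 240},
    {"rot": [0, 0, 0], "xyz": [-0.0001, 0.0003, 0], "grip": 240},
    {"rot": [0, 0, 0], "xyz": [-0.0001, 0.0003, 0], "grip": 240}
  ]
}}

```text
clock: 12.7
tool_pos: [0.4807, 0.1085, 0.0768]
eef_rot: [0.695, 0.719, -0.001, -0.0]
contact_force: [-2.0, -0.7, -0.7]
opening: 0.221
finger_force: 34.9
```

```bash
python3 st.py
```

```text
12.7 [0.4807 0.1085 0.0768] [-2.04 -0.69 -0.74] [-0.218  0.757  0.034]
```

```bash
python3 - <<'E'
from h import *
s=r.get_state();Q=np.array(s['tool_pos'])[:2]
G=np.array([.4931,.0622]);Y=np.array([.5659,.0406]);d=Y-G;a=np.arctan2(d[1],d[0])
t=np.array([np.cos(a),np.sin(a)]);n=np.array([-np.sin(a),np.cos(a)])
nc=((G+Y)/2)@n-.00025+.041; tc=Q@t-.00025+.061
print('centre',t*tc+n*nc,'red touch n off',Q@n-nc,'green t',G@t-tc,'yellow t',Y@t-tc)
B=t*(tc+.012)+n*(nc-.008);print('bore',B,tool(s,[*B,.135]),tool(s,[*B,.112]))
E
```

```text
centre [0.53886799 0.09112633] red touch n off 0.00012774417182326303 green t -0.035649383464788686 yellow t 0.04028743237575072
bore [0.54809671 0.08004343] [-0.03084647  0.06630269 -0.05831756] [-0.03084125  0.06633805 -0.03531758]
```

{"api": "carry_out", "payload": {
  "plan": [
    {"rot": [0, 0, 0], "xyz": [0.0013, -0.004, 0], "grip": 240},
    {"rot": [0, 0, 0], "xyz": [0.0013, -0.004, -0.03], "grip": 240},
    {"rot": [0, 0, 0], "xyz": [0.0013, -0.004, -0.058], "grip": 240},
    {"rot": [0, 0, 0], "xyz": [-0.012, 0.025, -0.058], "grip": 240},
    {"rot": [0, 0, 0], "xyz": [-0.025, 0.052, -0.058], "grip": 240},
    {"rot": [0, 0, 0], "xyz": [-0.0308, 0.0663, -0.055], "grip": 240},
    {"rot": [0, 0, 0], "xyz": [-0.0308, 0.0663, -0.045], "grip": 240},
    {"rot": [0, 0, 0], "xyz": [-0.0308, 0.0663, -0.038], "grip": 240}
  ]
}}

```text
clock: 13.37
tool_pos: [0.5495, 0.0802, 0.1143]
eef_rot: [0.695, 0.719, 0.001, 0.0]
contact_force: [-0.6, -0.0, -0.7]
opening: 0.222
finger_force: 34.9
```

{"api": "carry_out", "payload": {
  "plan": [
    {"rot": [0, 0, 0], "xyz": [0, 0, 0], "grip": 240},
    {"rot": [0, 0, 0], "xyz": [0, 0, 0], "grip": 240},
    {"rot": [0, 0, 0], "xyz": [0, 0, 0], "grip": 240}
  ]
}}

```text
clock: 13.62
tool_pos: [0.5478, 0.081, 0.1148]
eef_rot: [0.694, 0.72, -0.0, -0.001]
contact_force: [-0.5, -0.1, -1.2]
opening: 0.22
finger_force: 34.9
```

```bash
python3 st.py; python3 - <<'E'
from h import *
s=r.get_state();print(tool(s,[.5481,.0800,.110]),R.from_quat(s['eef_rot']).as_matrix()[2].round(4))
E
```

```text
13.6167 [0.5478 0.081  0.1148] [-0.48 -0.09 -1.18] [-0.077  0.064 -0.034]
[-0.00100741  0.00026785  0.00477329] [ 4.0e-04 -1.1e-03 -1.0e+00]
```

{"api": "carry_out", "payload": {
  "plan": [
    {"rot": [0, 0, 0], "xyz": [-0.001, 0.0003, 0], "grip": 240},
    {"rot": [0, 0, 0], "xyz": [-0.001, 0.0003, 0.002], "grip": 240},
    {"rot": [0, 0, 0], "xyz": [-0.001, 0.0003, 0.004], "grip": 240},
    {"rot": [0, 0, 0], "xyz": [-0.001, 0.0003, 0.005], "grip": 240},
    {"rot": [0, 0, 0], "xyz": [-0.001, 0.0003, 0.006], "grip": 240},
    {"rot": [0, 0, 0], "xyz": [-0.001, 0.0003, 0.007], "grip": 240},
    {"rot": [0, 0, 0], "xyz": [-0.001, 0.0003, 0.007], "grip": 240}
  ]
}}

```text
clock: 14.2
tool_pos: [0.549, 0.0793, 0.1077]
eef_rot: [0.695, 0.719, -0.0, -0.0]
contact_force: [-0.2, -0.5, 0.2]
opening: 0.22
finger_force: 34.9
```

```bash
python3 st.py
```

```text
14.2 [0.549  0.0793 0.1077] [-0.17 -0.45  0.17] [-0.069  0.059  0.003]
```

{"api": "carry_out", "payload": {
  "plan": [
    {"rot": [0, 0, 0], "xyz": [0.0005, -0.0007, 0], "grip": 240},
    {"rot": [0, 0, 0], "xyz": [0.0005, -0.0007, 0], "grip": 240},
    {"rot": [0, 0, 0], "xyz": [0.0005, -0.0007, 0.001], "grip": 240},
    {"rot": [0, 0, 0], "xyz": [0.0005, -0.0007, 0.002], "grip": 240},
    {"rot": [0, 0, 0], "xyz": [0.0005, -0.0007, 0.003], "grip": 240},
    {"rot": [0, 0, 0], "xyz": [0.0005, -0.0007, 0.003], "grip": 240}
  ]
}}

```text
clock: 14.7
tool_pos: [0.5483, 0.0797, 0.1047]
eef_rot: [0.695, 0.719, -0.0, -0.0]
contact_force: [0.0, 0.3, -0.8]
opening: 0.219
finger_force: 34.9
```

```bash
python3 st.py
```

```text
14.7 [0.5483 0.0797 0.1047] [ 0.04  0.31 -0.78] [-0.081  0.078 -0.042]
```

{"api": "carry_out", "payload": {
  "plan": [
    {"rot": [0, 0, 0], "xyz": [0, 0, 0.0015], "grip": 240},
    {"rot": [0, 0, 0], "xyz": [0, 0, 0.003], "grip": 240},
    {"rot": [0, 0, 0], "xyz": [0, 0, 0.0045], "grip": 240},
    {"rot": [0, 0, 0], "xyz": [0, 0, 0.006], "grip": 240},
    {"rot": [0, 0, 0], "xyz": [0, 0, 0.0075], "grip": 240},
    {"rot": [0, 0, 0], "xyz": [0, 0, 0.009], "grip": 240},
    {"rot": [0, 0, 0], "xyz": [0, 0, 0.01], "grip": 240},
    {"rot": [0, 0, 0], "xyz": [0, 0, 0.01], "grip": 240}
  ]
}}

```text
clock: 15.37
tool_pos: [0.5483, 0.0797, 0.0947]
eef_rot: [0.695, 0.719, -0.0, -0.0]
contact_force: [-0.8, -0.9, -1.1]
opening: 0.217
finger_force: 34.9
```

```bash
python3 st.py
```

```text
15.3667 [0.5483 0.0797 0.0947] [-0.78 -0.88 -1.14] [-0.139  0.008  0.036]
```

Free so far, with no side load. Continuing to near the floor (TCP about 0.0795).

{"api": "carry_out", "payload": {
  "plan": [
    {"rot": [0, 0, 0], "xyz": [0, 0, 0.002], "grip": 240},
    {"rot": [0, 0, 0], "xyz": [0, 0, 0.004], "grip": 240},
    {"rot": [0, 0, 0], "xyz": [0, 0, 0.006], "grip": 240},
    {"rot": [0, 0, 0], "xyz": [0, 0, 0.008], "grip": 240},
    {"rot": [0, 0, 0], "xyz": [0, 0, 0.01], "grip": 240},
    {"rot": [0, 0, 0], "xyz": [0, 0, 0.012], "grip": 240},
    {"rot": [0, 0, 0], "xyz": [0, 0, 0.013], "grip": 240},
    {"rot": [0, 0, 0], "xyz": [0, 0, 0.013], "grip": 240}
  ]
}}

```text
clock: 16.03
tool_pos: [0.5483, 0.0797, 0.0816]
eef_rot: [0.695, 0.719, -0.0, -0.0]
contact_force: [-0.1, 0.1, -1.1]
opening: 0.222
finger_force: 34.9
```

```bash
python3 st.py
```

```text
16.0333 [0.5483 0.0797 0.0816] [-0.06  0.08 -1.1 ] [-0.079  0.025  0.02 ]
```

{"api": "carry_out", "payload": {
  "plan": [
    {"rot": [0, 0, 0], "xyz": [0, 0, 0.0005], "grip": 240},
    {"rot": [0, 0, 0], "xyz": [0, 0, 0.001], "grip": 240},
    {"rot": [0, 0, 0], "xyz": [0, 0, 0.0015], "grip": 240},
    {"rot": [0, 0, 0], "xyz": [0, 0, 0.0015], "grip": 240}
  ]
}}

```text
clock: 16.37
tool_pos: [0.5484, 0.0797, 0.0804]
eef_rot: [0.695, 0.719, 0.0, -0.0]
contact_force: [-0.5, -0.2, -1.1]
opening: 0.223
finger_force: 34.9
```

```bash
python3 st.py
```

```text
16.3667 [0.5484 0.0797 0.0804] [-0.5  -0.24 -1.15] [-0.055  0.038  0.003]
```

{"api": "carry_out", "payload": {
  "plan": [
    {"rot": [0, 0, 0], "xyz": [0, 0, 0.0004], "grip": 240},
    {"rot": [0, 0, 0], "xyz": [0, 0, 0.0008], "grip": 240},
    {"rot": [0, 0, 0], "xyz": [0, 0, 0.0008], "grip": 240}
  ]
}}

```text
clock: 16.62
tool_pos: [0.5484, 0.0797, 0.0795]
eef_rot: [0.695, 0.719, -0.0, -0.0]
contact_force: [0.3, -0.2, -1.1]
opening: 0.22
finger_force: 34.9
```

{"api": "carry_out", "payload": {
  "plan": [
    {"rot": [0, 0, 0], "xyz": [0, 0, 0.0003], "grip": 240},
    {"rot": [0, 0, 0], "xyz": [0, 0, 0.0006], "grip": 240},
    {"rot": [0, 0, 0], "xyz": [0, 0, 0.0006], "grip": 240}
  ]
}}

```text
clock: 16.87
tool_pos: [0.5486, 0.0797, 0.0793]
eef_rot: [0.695, 0.719, 0.0, 0.0]
contact_force: [-0.6, 0.4, 2.6]
opening: 0.221
finger_force: 34.9
```

Floor felt at TCP z 0.0793 (tip about 0.022), so the pin is home. Releasing.

{"api": "carry_out", "payload": {
  "plan": [
    {"rot": [0, 0, 0], "xyz": [0, 0, 0], "grip": 240},
    {"rot": [0, 0, 0], "xyz": [0, 0, 0], "grip": 200},
    {"rot": [0, 0, 0], "xyz": [0, 0, 0], "grip": 180},
    {"rot": [0, 0, 0], "xyz": [0, 0, 0], "grip": 150},
    {"rot": [0, 0, 0], "xyz": [0, 0, 0], "grip": 120},
    {"rot": [0, 0, 0], "xyz": [0, 0, 0], "grip": 120},
    {"rot": [0, 0, 0], "xyz": [0, 0, 0], "grip": 120}
  ],
  "squeeze": 4
}}

```text
clock: 17.45
tool_pos: [0.5484, 0.0798, 0.0789]
eef_rot: [0.695, 0.719, -0.0, -0.0]
contact_force: [-0.2, -0.2, -0.3]
opening: 0.526
finger_force: 0.0
```

```bash
python3 st.py
```

```text
17.45 [0.5484 0.0798 0.0789] [-0.18 -0.2  -0.28] [-0.047  0.044 -0.031]
```

{"api": "carry_out", "payload": {
  "plan": [
    {"rot": [0, 0, 0], "xyz": [0, 0, -0.01], "grip": 110},
    {"rot": [0, 0, 0], "xyz": [0, 0, -0.025], "grip": 110},
    {"rot": [0, 0, 0], "xyz": [0, 0, -0.045], "grip": 110},
    {"rot": [0, 0, 0], "xyz": [0, 0, -0.07], "grip": 110},
    {"rot": [0, 0, 0], "xyz": [0, 0, -0.1], "grip": 110},
    {"rot": [0, 0, 0], "xyz": [0, 0, -0.125], "grip": 110},
    {"rot": [0, 0, 0], "xyz": [0, 0, -0.14], "grip": 110},
    {"rot": [0, 0, 0], "xyz": [0, 0, -0.14], "grip": 110}
  ]
}}

```text
clock: 18.12
tool_pos: [0.5508, 0.0799, 0.2231]
eef_rot: [0.695, 0.719, 0.003, 0.002]
contact_force: [0.7, -0.1, 0.0]
opening: 0.568
finger_force: 0.0
```

```bash
python3 st.py; python3 - <<'E'
from h import *
im=r.snapshot('scene');c=cam('scene');x,y=(proj(c,[.548,.08,.07])[0]-[90,60]).astype(int)
a=cv2.resize(im[y:y+120,x:x+180,::-1],(600,400),interpolation=cv2.INTER_CUBIC)
cv2.imwrite('pics/end.png',a)
q=lambda X:((proj(c,X)[0]-[x,y])*10/3).round(0)
print('expected head top',q([.548,.08,.116]),'head bottom',q([.548,.08,.082]),'if 10mm high',q([.548,.08,.126]))
E
```

```text
18.1167 [0.5508 0.0799 0.2231] [ 0.65 -0.07  0.01] [-0.049  0.066 -0.016]
expected head top [305. 152.] head bottom [302. 189.] if 10mm high [305. 141.]
```

View pics/end.png

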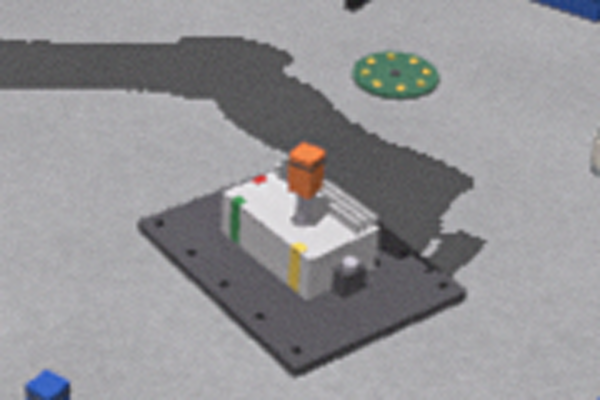

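The pin stands upright in the bore with its head top near (306,152), as predicted for fully home. The gripper is clear.

```bash
python3 -c "
from plant import r
print(r.finish_job())"
```

```text
the job is handed in; nothing more can be done
None
```

The pin touched green, yellow and red in order and now stands fully home and released in the bore; contact readings stayed under about 4 N, the job was handed in at about 18 s, and one extra touch landed about 6 mm off the green mark's centre before I redid it.

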